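# Hook the grabber clip onto a washer board's stud

### The arm

A 6-joint arm with a two-finger parallel gripper is mounted at the origin on the work surface. World frame = base frame: x ahead of the robot, y to its left, z up, the work surface at z = 0. Lengths are in m, angles in rad, forces in N, time in s.
With the tool pointing down it reaches from about 0.375 to 0.925 m from the base axis. Payload 5.7 kg.
Tool frame: the origin (TCP) lies midway between the tips of the shut fingers; the grasp point (between the pads) lies 19 mm behind it; z points along the fingers, y is the line along which they close (so a half turn about z gives the same grasp; the last joint's range is limited). The gripper opens to 88 mm and grips with 3 to 60 N. Pads are 20 mm wide; open, the fingers measure 115 mm over their backs; the gripper's body (75 mm by 178 mm) begins 61 mm behind the grasp point.
Start: joints at [1.05, 0.359, 1.51, -0, 1.272, -0.115], TCP at [0.237, 0.551, 0.223] pointing down, gripper open.
Joint ranges: [-2.97, 2.97], [-1.01, 2.36], [0.21, 2.38], [-0.96, 4.11], [0.2, 2.71], [-2.98, 2.98]. Speed limits (rad/s): [2.39, 2.39, 3.14, 3.14, 3.14, 3.14].

### API

Orientations are given as a unit quaternion [x, y, z, w].
In Python, from bench import move_ptp, servo_line, goto_joints, move_gripper, sleep, inverse_kinematics, capture, PlanningError, close_job, spot_in, silhouettes, current_clock, current_joint_pos, current_qvel, current_joint_torque, current_position, current_orientation, current_force, current_torque, current_finger_gap, current_grip_force gives the robot as it stands. Calls block until the motion is done:
- move_ptp(position, orientation): joint-space move of the TCP to a pose.
- servo_line(position, orientation=None, rate=0.15, contact_N=None): straight line of the TCP; orientation=None keeps the orientation; rate is the mean speed in m/s. With contact_N (N) it stops when the force on the tool has changed by that much, and returns True; else False.
- goto_joints(angles): joint-space move.
- move_gripper(opening): finger opening in m; the grip force is fixed at half the most; returns when the fingers have stopped.
- sleep(seconds).
- inverse_kinematics(position, orientation): joint angles nearest the present ones, or None.
- capture(name): name is "scene" or "top" or "wrist"; returns a dict with "image" (384x512x3 uint8, blue, green, red), "range_z" (384x512 float32, m along the optical axis (not along the pixel's ray), 0 where there is no reading), "intrinsics" (3x3 intrinsics, pixels), "k1" (the pictures are not rectified: a ray, as slopes to the right and down, at radius r is drawn at 1 + k1 r^2 times it, then the intrinsics apply), "R" (3x3) and "t" (3): a world point X has camera coordinates R X + t. Camera axes: x right, y down, z forward; pixel columns grow to the right and rows downward; lengths in m; the calibration is good to about 2 mm. A picture is of the moment at which its call begins.
A pose or a line that the arm cannot do raises PlanningError and nothing moves.
- close_job(): hands the job in; it is judged then, once.
Trained networks look in the newest picture that a camera, given by its name, has taken for a name from the list of things; names that differ only in an ending like _2 or _b are one class to them, and where a whole thing is asked for, a point or a joint stands for the part that bears it (a point fixed in the world has none). Each returns a list of dicts, best first, with "conf" (0 to 1); they miss things now and then, are a little off and sometimes report something else, mostly with a low value. They report only what shows in the picture. A call takes as long as a camera call. They do not tell look-alikes from the thing itself.
- spot_in(camera, query): "xy" ([column, row] in pixels, amid what is visible of it).
- silhouettes(camera, query): "region" (384x512 bool, what is visible of it) and "xy" ([column, row] in pixels, amid what is visible of it).
Readings, each from a call of its own:
- current_clock(): time.
- current_joint_pos(): joint angles.
- current_qvel(): joint speeds.
- current_joint_torque(): joint torques, N m.
- current_position(): TCP position.
- current_orientation(): TCP orientation.
- current_force(): force on the tool from outside, world axes, zero at the start.
- current_torque(): the same for the moment, N m.
- current_finger_gap(): finger opening in m.
- current_grip_force(): force on a finger pad.
Only numpy, scipy, OpenCV 4.12 (cv2) and the standard library are available. Lean on these libraries where they do the work, as an engineer would, in place of code of your own. Each camera call takes 0.05 s, during which the arm holds its last target. There are 200 camera calls.

### The job

On the laundry counter lies the open control module of a washing machine and a spring-loaded grabber clip. Pinch the clip's thumb disc against its guard so that the hook comes out, catch the module's left brass stud in the hook (left as seen from the module's low front edge) and let go, so that the clip holds on by its own spring and lies level on the counter. Go gently, feeling for the stud, because the board is on soft mounts and must not be pushed hard, and leave everything else where it is.

Things in the scene. Friction and masses are not known exactly. Their poses are not given: they have to be found in the camera images.
- clip: grabber clip, a black stick 145 mm long lying level on its guard and thumb disc. +x towards the hook, z up, origin on the counter under the nose face; the stick's axis is 20 mm up. Back from the nose (x = 0): nose 11 mm thick to x = -30, barrel 14 mm to -60, slim neck 9 mm to -85 (room for a finger), guard to -90, spring housing 18 mm to -122, stem 8 mm, thumb disc. 0.1 kg, balanced near x = -105.
- guard (a point): centre of the guard's front face (the side towards the hook), on the clip's axis, 20 mm above the counter; axes as clip. The guard is an upright plate 40 mm high, 30 mm wide, 5 mm thick; the neck comes out of this face. Pinch from above along the clip's x: one finger here over the neck, the other behind the thumb disc, 56 mm apart at rest and 49 mm fully pressed.
- disc (a point): centre of the thumb disc's rear face, on the clip's axis; the disc is 40 mm in diameter and 5 mm thick and moves with the plunger. Axes as clip.
- plunger (a joint): how far the plunger is pressed, 0 to 0.007 m; the hook comes out by as much. Spring 1.5 N at 0, 2.9 N at 0.007, where it meets a hard stop. Closed properly on a 5 mm stud it reads about 0.002; 0 means the hook missed the stud, 0.004 or more that only its tip nips it.
- bar (a point): middle of the hook's crossbar, on the clip's axis; moves with the plunger. The hook is a level 2.5 mm wire: a shank at clip y = +4.25 mm comes forward out of the nose, the crossbar (centre line here) runs from y = +4.25 to -5 mm, and the tip at y = -5 turns back 2.5 mm behind the bar's rear face. A stud can enter only from the clip's right (-y), between tip and nose.
- eye (a point): point on the clip's axis 2.5 mm in front of the nose face: the centre of a 5 mm stud when the hook is closed on it. Axes as clip. The gap from nose face to crossbar is 2.5 mm at rest (tip touching the nose) and 9.5 mm fully pressed; the mouth between tip and nose is then 7 mm wide.
- module: open grey plastic tray with a green circuit board, fast on the counter; origin on the counter under the left stud's nominal place, z up, +x from its low front edge (10 mm high, x = -25 mm, on the robot's side) to its rear (x = 125), y from -96 to +60 mm. Board surface 9 mm up; where x is below 15 mm only the studs stand higher than 12 mm. Rear walls 30 mm, board parts up to 36 mm high.
- stud (a point): nominal place of the left brass stud's axis, 20 mm above the counter. The stud is upright, 5 mm thick, its top 36 mm above the counter. The board lies with play in its tray, so the true stud is up to 6 mm off this point in module x and in y: find it by feel or by sight. A second stud like it stands 45 mm to the right (module -y). Pushed, the board gives 1 mm per 8 N and springs back.
- screwdriver: screwdriver 170 mm long, lying on the counter; leave alone
- dish: steel screw dish 60 mm in diameter, 18 mm high; leave alone
- meter: black multimeter 150 x 75 x 40 mm lying on its back; leave alone
- calculator: desk calculator 150 x 110 x 19 mm; leave alone
- tape: tape dispenser 60 x 170 x 102 mm; leave alone
There are look-alikes about, which are no part of the job. What is shaped like the clip but red is not meant.

How it is judged:
On the way:
1. the plunger is pressed well in, with the open hook at the stud (value of joint plunger above 0.005 m and horizontal distance between eye and stud below 0.014 m), for 0.1 s.
At the end, for the whole second after the job is handed in: the hook is closed on the left stud by its own spring (plunger between 1 and 3.3 mm, eye within 11 mm of the stud's nominal place), and the clip lies level on the counter (tilt under 0.1 rad, within 5 mm of the counter) at rest (value of joint plunger between 0.001 and 0.0033 m and horizontal distance between eye and stud below 0.011 m and angle between clip's own z axis and vertical below 0.1 rad and height (world z) of clip below 0.005 m and linear speed of clip below 0.01 m/s); the robot touches nothing.
It fails at once if the clip's contacts on the module add up to more than 6 N (its closed spring alone makes about 4) (contact force between clip and module above 6 N).
It fails at once if something else on the counter is moved by more than 20 mm (distance of any of screwdriver, dish, meter, calculator, tape from where it was at the start of the episode above 0.02 m).
It also fails if it takes over 48 s, if anything falls off the work surface, if the arm or the gripper's body presses on something with over 40 N, if the wrist force passes 120 N, or if a joint passes its speed limit or range.

## Working session

There is one attempt and no reset: what is moved stays moved. The work goes in short steps, each a Python script; the robot and the scene stay as the last script left them, time stands still between calls to the robot, and variables do not carry over. Pictures are saved under pics/ and viewed, at most 10 in all, crops included, and the job is handed in when it is done.

```bash
mkdir -p pics; ls
cat > h.py <<'E'
import numpy as np, cv2
from bench import *
def ray(c,px):
    K=c["intrinsics"];d=np.array([(px[0]-K[0,2])/K[0,0],(px[1]-K[1,2])/K[1,1]]);u=d.copy()
    for _ in range(20): u=d/(1+c["k1"]*(u@u))
    return np.array([u[0],u[1],1.])
def pt_depth(c,px):
    z=c["range_z"][int(round(px[1])),int(round(px[0]))]
    return c["R"].T@(ray(c,px)*z-c["t"])
def pt_plane(c,px,h):
    d=c["R"].T@ray(c,px);o=-c["R"].T@c["t"]
    return o+d*(h-o[2])/d[2]
def proj(c,X):
    p=c["R"]@np.asarray(X)+c["t"];u=p[:2]/p[2];u=u*(1+c["k1"]*(u@u));K=c["intrinsics"]
    return np.array([K[0,0]*u[0]+K[0,2],K[1,1]*u[1]+K[1,2]])
E
python3 - <<'E'
from h import *
for n in ("top","scene"):
    c=capture(n); cv2.imwrite(f"pics/{n}0.png",cv2.resize(c["image"],(800,600)))
    np.savez(f"{n}0.npz",**c)
    print(n,"cam pos",-c["R"].T@c["t"],c["intrinsics"][0,0])
    for q in ("clip","module","guard","disc","stud","bar"):
        for d in silhouettes(n,q):
            ys,xs=np.nonzero(d["region"]); 
            print(q,round(d["conf"],2),np.round(d["xy"]),len(xs),pt_depth(c,d["xy"]).round(3))
print(current_clock())
E
```

```text
pics
top cam pos [0.50585007 0.01830509 1.01388963] 362.14731286328157
clip 0.85 [360. 138.] 335 [ 0.749 -0.25   0.041]
clip 0.75 [352. 214.] 228 [ 0.544 -0.22   0.039]
module 0.6 [210. 155.] 3181 [0.721 0.167 0.009]
guard 0.8 [346. 212.] 283 [ 0.55  -0.213 -0.005]
guard 0.73 [361. 141.] 317 [ 0.743 -0.253  0.038]
disc 0.49 [377. 140.] 72 [ 0.747 -0.299  0.031]
stud 0.69 [203. 155.] 3138 [0.72  0.182 0.024]
bar 0.45 [377. 138.] 81 [ 0.751 -0.301  0.029]
scene cam pos [1.60281727 0.13402901 0.69293912] 358.24546727126517
clip 0.55 [174. 215.] 275 [ 0.754 -0.25   0.009]
clip 0.52 [202. 179.] 128 [ 0.555 -0.214  0.023]
module 0.8 [311. 217.] 1843 [0.702 0.175 0.008]
guard 0.57 [167. 211.] 249 [ 0.759 -0.269  0.027]
guard 0.5 [201. 175.] 153 [ 0.548 -0.219  0.035]
stud 0.7 [307. 224.] 1731 [0.76  0.163 0.026]
bar 0.58 [156. 211.] 52 [ 0.766 -0.304  0.027]
bar 0.54 [203. 170.] 70 [ 0.496 -0.227  0.027]
0.7
```

View pics/top0.png

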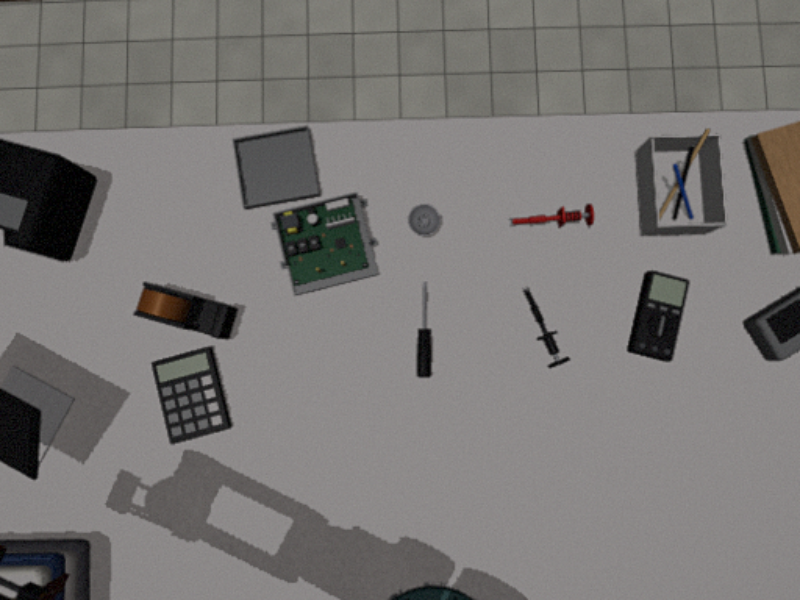

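View pics/scene0.png

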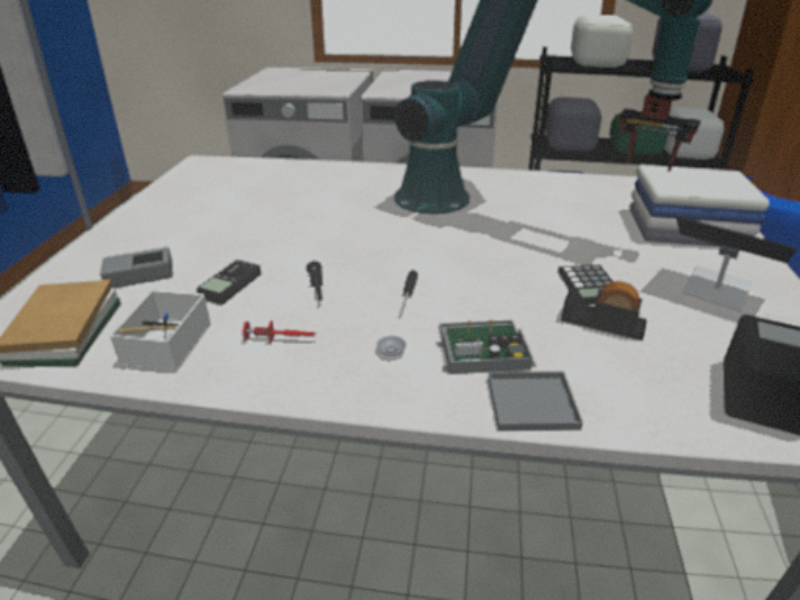

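The top view (800×600) shows the black clip from its nose at (525,290) to its disc at (558,361). The red look-alike is at (555,216). The module is at (327,243), with brass studs near (318,268) and (344,262), and its front edge runs (297,293)–(377,273). The scene view agrees. Next I'll take wrist views of both the module and the clip.

```bash
cat >> h.py <<'E'
from scipy.spatial.transform import Rotation as Rn
def quat(a,flip=False):   # tool down, tool y along heading a (or opposite)
    if flip: a=a+np.pi
    y=np.array([np.cos(a),np.sin(a),0]);z=np.array([0,0,-1.]);x=np.cross(y,z)
    return Rn.from_matrix(np.stack([x,y,z],1)).as_quat()
E
python3 - <<'E'
from h import *
c=dict(np.load("top0.npz"));s=.64
f=lambda p,h: pt_plane(c,np.array(p)*s,h)
nose=f((525,290),.02);disc=f((558,361),.035);st=f((318,268),.036);st2=f((344,262),.036)
e0=f((297,293),.0);e1=f((377,273),.0)
print(nose,disc,np.linalg.norm(nose-disc),st,st2,np.linalg.norm(st-st2),e0,e1,np.linalg.norm(e0-e1))
R0=Rn.from_quat(current_orientation()).as_matrix();print(R0.round(3))
ac=np.arctan2(*(nose-disc)[1::-1]);am=np.arctan2(*(e0-e1)[1::-1])-np.pi/2;print("ang",ac,am)
um=np.array([np.cos(am),np.sin(am),0]);uc=np.array([np.cos(ac),np.sin(ac),0])
P1=st-um*.113;P1[2]=.2;P2=disc+uc*.028;P2[2]=.2
for P,a in((P1,am),(P2,ac)):
  for fl in(0,1):print(P.round(3),fl,inverse_kinematics(P,quat(a,fl)))
fl=min((0,1),key=lambda k:abs(inverse_kinematics(P2,quat(ac,k))[5]))
for i,(P,a) in enumerate(((P1,am),(P2,ac))):
    move_ptp(P,quat(a,fl));w=capture("wrist");np.savez(f"w{i}.npz",**w)
    cv2.imwrite(f"pics/w{i}.png",cv2.resize(w["image"],(800,600)))
    print("cam",-w["R"].T@w["t"],w["R"].round(2).tolist(),w["intrinsics"][0,0])
print(fl,current_clock())
E
```

```text
[ 0.62354462 -0.18269201  0.02      ] [ 0.49702467 -0.23106667  0.035     ] 0.13628061672515981 [0.67062494 0.18027854 0.036     ] [0.67990693 0.13460047 0.036     ] 0.046611602244240775 [0.63216611 0.22485796 0.        ] [0.66445044 0.07948619 0.        ] 0.1489134964143475
[[-0.919  0.395 -0.   ]
 [ 0.395  0.919 -0.   ]
 [-0.    -0.    -1.   ]]
ang 0.36519722923049214 0.21853452204536472
[0.56  0.156 0.2  ] 0 [ 1.52422866e-01  3.53695646e-01  1.57894367e+00 -4.44089210e-16
  1.20895334e+00 -6.61116562e-02]
[0.56  0.156 0.2  ] 1 None
[ 0.523 -0.221  0.2  ] 0 [-5.21399888e-01  3.34740328e-01  1.60862575e+00 -4.44089210e-16
  1.19822658e+00 -8.86597117e-01]
[ 0.523 -0.221  0.2  ] 1 [-5.21399888e-01  3.34740328e-01  1.60862575e+00 -4.44089210e-16
  1.19822658e+00  2.25499554e+00]
cam [0.54398666 0.22888475 0.36310536] [[0.98, 0.22, 0.0], [0.21, -0.94, 0.27], [0.06, -0.27, -0.96]] 333.0156538114146
cam [ 0.49702369 -0.15108502  0.36304737] [[0.93, 0.36, 0.0], [0.34, -0.9, 0.27], [0.1, -0.25, -0.96]] 333.0156538114146
0 4.0667
```

View pics/w0.png

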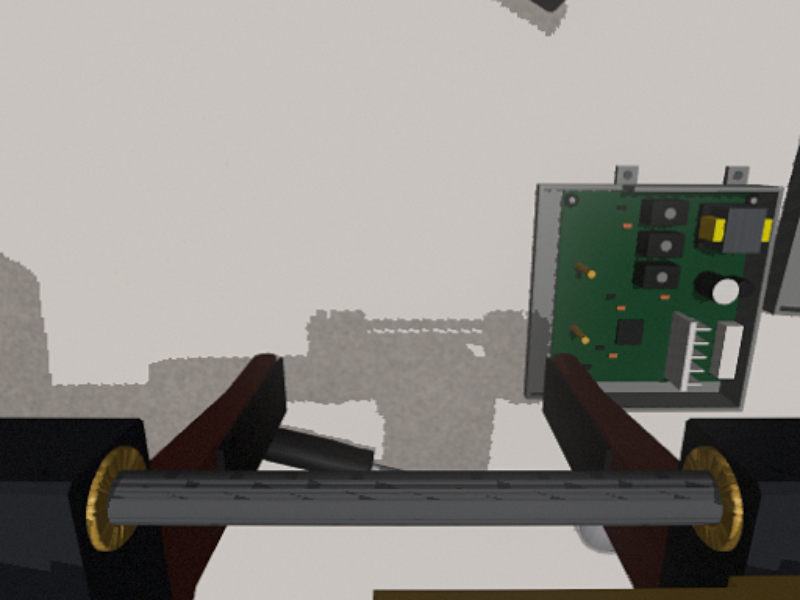

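View pics/w1.png

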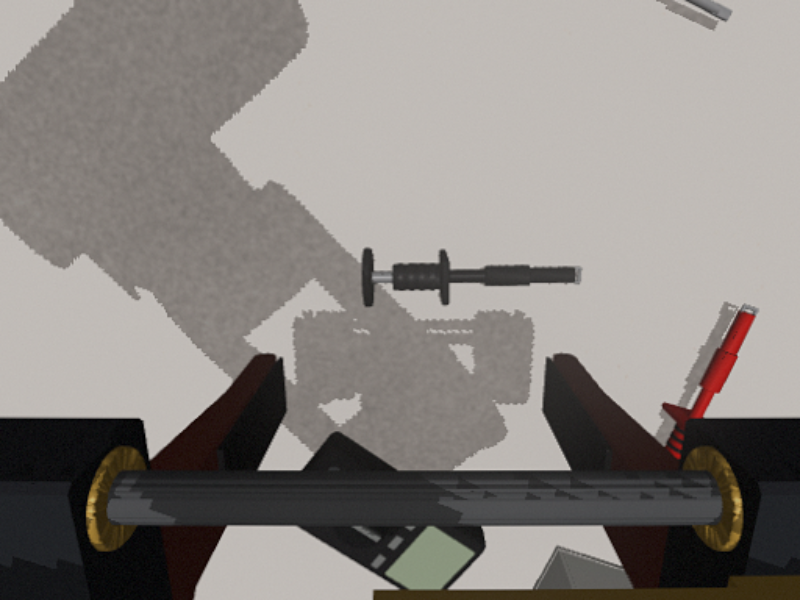

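The wrist views show the left stud's top at (592,273) and the right one's at (585,340). The clip axis lies along row 275, with the disc rear at column 362, the guard front at 450 and the nose/hook at 577.

Run:
```python
from h import *
w0=dict(np.load("w0.npz"));w1=dict(np.load("w1.npz"));s=.64
f=lambda c,p,h: pt_plane(c,(np.array(p)+.5)*s-.5,h)
# stud tops by brass colour
for name,p in(("L",(592,273)),("R",(585,340))):
    P=f(w0,p,.036);print(name,P.round(4), pt_depth(w0,np.array(p)*s).round(4))
L,R=f(w0,(592,273),.036),f(w0,(585,340),.036);print(np.linalg.norm(L-R),"am",np.arctan2(*(L-R)[1::-1])-np.pi/2)
e0,e1=f(w0,(538,185),.01),f(w0,(526,397),.01);print("edge",e0,e1,np.linalg.norm(e0-e1),"am",np.arctan2(*(e0-e1)[1::-1])-np.pi/2)
am=np.arctan2(*(e0-e1)[1::-1])-np.pi/2
u=np.array([np.cos(am),np.sin(am)]);v=np.array([-u[1],u[0]])
print("stud rel edge",(L-e0)[:2]@u,"(nom .025)",(L-e0)[:2]@v,"(nom -.060)")
nose=f(w1,(575,274),.02);n2=f(w1,(485,275),.027);disc=f(w1,(362,276),.02);g=f(w1,(450,277),.02)
dt,gt=f(w1,(368,249),.04),f(w1,(445,250),.04)
print("nose",nose,"disc",disc,"guard",g,np.linalg.norm(nose-disc),np.linalg.norm(g-disc))
print("ang",np.arctan2(*(nose-disc)[1::-1]),np.arctan2(*(g-disc)[1::-1]),dt,gt)
# segmented axis of dark, non-shadow pixels above counter
m=np.zeros((384,512),np.uint8);ys,xs=np.mgrid[150:205,225:380]
g_=w1["image"].max(2)[150:205,225:380]<85
P=np.array([pt_plane(w1,(x,y),.02) for x,y in zip(xs[g_],ys[g_])])[:,:2]
d=disc[:2];t=np.arctan2(*(nose-disc)[1::-1]);U=np.array([np.cos(t),np.sin(t)])
X=(P-d)@U;Y=(P-d)@np.array([-U[1],U[0]])
for lo in range(-8,150,6):
    k=(X>lo/1e3)&(X<(lo+6)/1e3)
    if k.any():print(lo,k.sum(),(Y[k].mean()*1e3).round(2),(np.ptp(Y[k])*1e3).round(1))
```

```text
L [0.6721 0.183  0.036 ] [0.6716 0.1831 0.0379]
R [0.6817 0.1382 0.036 ] [0.6817 0.1382 0.0366]
0.04580649207801184 am 0.21129058978856619
edge [0.62869373 0.22861753 0.01      ] [0.6634206  0.07835802 0.01      ] 0.15422021888096518 am 0.22712487367873835
stud rel edge 0.03197576372405481 (nom .025) -0.05420496161625579 (nom -.060)
nose [ 0.62650236 -0.18391928  0.02      ] disc [ 0.49259041 -0.2367694   0.02      ] guard [ 0.54835373 -0.21613459  0.02      ] 0.14396369644885343 0.05945875114493288
ang 0.3758972812379192 0.3544174761342219 [ 0.49058846 -0.21406467  0.04      ] [ 0.53590846 -0.19736845  0.04      ]
-2 128 -1.61 39.0
4 112 -0.16 39.0
16 21 -0.81 15.1
22 93 -1.05 17.4
28 86 -0.5 17.4
34 98 -0.62 17.4
40 97 -0.67 17.3
46 82 -0.77 17.3
52 182 -1.29 36.9
58 50 -0.37 13.0
64 40 -0.71 7.6
70 48 -0.76 7.6
76 49 -0.72 8.6
82 63 -0.4 13.0
88 72 -0.9 13.0
94 74 -0.64 13.0
100 67 -0.42 13.0
106 68 -0.28 11.9
112 59 -0.33 11.9
118 49 -0.37 9.7
124 54 -0.62 9.8
130 57 -0.34 9.8
136 55 -0.16 9.8
142 15 -1.53 8.7
```

```bash
cat >> h.py <<'E'
AC=.38; AM=.22; GZ=.027
def clip_now():  # (origin estimate: clip nose face, heading) from TCP, using OFF = nose ahead of TCP
    p=np.array(current_position());R=Rn.from_quat(current_orientation()).as_matrix();a=np.arctan2(R[1,1],R[0,1])
    return p,a
E
python3 - <<'E'
from h import *
u=np.array([np.cos(AC),np.sin(AC),0]);v=np.array([-u[1],u[0],0])
C=np.array([.49259,-.23677,0])+u*.0283-v*.0009
q=quat(AC)
move_gripper(.068)
servo_line(C+[0,0,.07],q,rate=.15)
hit=servo_line(C+[0,0,GZ],q,rate=.06,contact_N=3)
print(hit,current_position(),current_force())
move_gripper(.04)
print("gap",current_finger_gap(),current_grip_force(),current_force())
servo_line(C+[0,0,GZ+.05],q,rate=.08)
w=capture("wrist");np.savez("w2.npz",**w);cv2.imwrite("pics/w2.png",cv2.resize(w["image"],(800,600)))
print(current_finger_gap(),current_position(),current_force(),current_clock())
E
```

```text
False [ 0.51933737 -0.22717369  0.02702688] [-0.27427323 -0.06188639 -0.04286549]
gap 0.04843031637553045 30.00428169965744 [0.15097022 0.62677389 3.51217129]
0.047879005662724544 [ 0.5187814  -0.22686468  0.07657003] [ 1.40422852  0.38769699 -1.34660861] 7.7417
```

View pics/w2.png

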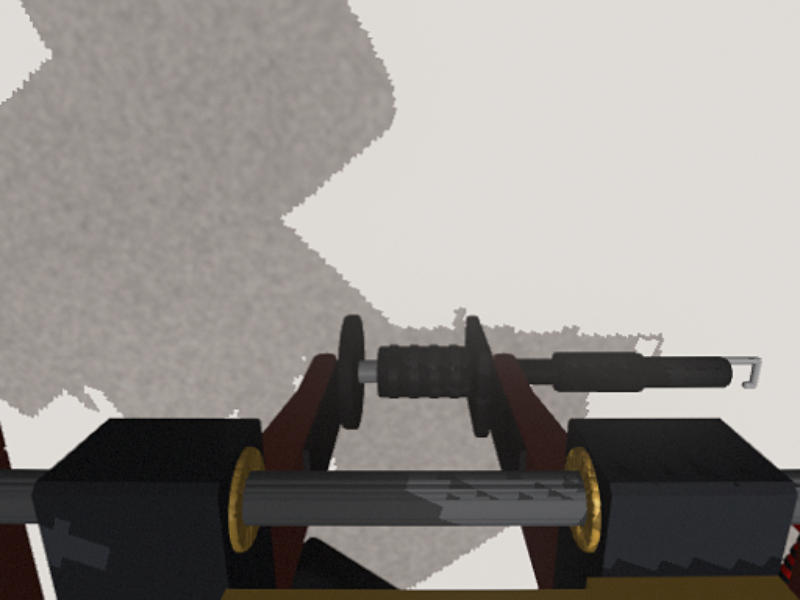

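The clip is held with its hook fully open, the nose at (730,372) and the crossbar at (755,372). Next I'll check its pitch and pose in the tool frame.

Run:
```python
from h import *
w=dict(np.load("w2.npz"));s=.64
p=np.array(current_position());R=Rn.from_quat(current_orientation()).as_matrix();a=np.arctan2(R[1,1],R[0,1])
u=np.array([np.cos(a),np.sin(a),0]);v=np.array([-u[1],u[0],0]);T=np.stack([u,v,[0,0,1]])
g=lambda P:(T@(P-p)*1e3).round(1)
for col in (395,425,520,540,570,600,630,660,690,715):
    x=(col+.5)*s-.5; r=[]
    for row in range(335,410,2):
        y=(row+.5)*s-.5; P=g(pt_depth(w,(x,y)))
        if w["image"][int(round(y)),int(round(x))].max()<95 and abs(P[1])<30: r.append(P)
    r=np.array(r); 
    if len(r): k=r[:,2].argmax();print(col,"top",r[k],"y range",r[0],r[-1])
f=lambda q,h:g(pt_plane(w,(np.array(q)+.5)*s-.5,p[2]+h))
h=-.007
print("nose face",f((731,372),h),"bar",f((758,372),h),"barends",f((759,359),h),f((753,386),h),"tip",f((744,386),h),"shank",f((742,359),h))
print("disc",f((340,372),h))
```

```text
395 top [-6.1  0.8  4. ] y range [-6.3 10.6 -6. ] [-6.3 -6.3 -0. ]
425 top [3.9 1.8 3. ] y range [ 4.   9.8 -5.9] [ 4.  -6.1 -1.2]
520 top [27.9 10.6 40.3] y range [37.3  5.2 -6.3] [27.9 10.1 40.3]
540 top [32.7 11.  42.1] y range [44.   5.7 -5.1] [32.7 11.  42.1]
570 top [52.8  0.6  2.1] y range [54.6  7.5 -6.2] [54.1 -4.4 -0.8]
600 top [63.3  0.9  1. ] y range [64.9  7.7 -5.6] [64.9 -4.9 -1.8]
630 top [73.1  1.3  2. ] y range [75.1  8.  -4.9] [75.5 -5.  -2. ]
660 top [83.6  4.3  0.5] y range [86.2  6.1 -5.8] [85.  -2.1 -0.6]
690 top [94.6  1.8 -0.1] y range [97.5  5.6 -7. ] [95.8 -2.5 -1.3]
715 top [102.6   2.8   0.6] y range [106.5   5.6  -7.2] [104.3  -2.3  -1. ]
nose face [ 1.131e+02 -1.000e-01 -7.000e+00] bar [ 1.229e+02 -1.000e-01 -7.000e+00] barends [122.3   4.8  -7. ] [122.1  -5.6  -7. ] tip [118.8  -5.6  -7. ] shank [116.2   4.8  -7. ]
disc [-25.9   0.   -7. ]
```

Run:
```python
from h import *
S=np.array([.6721,.183,0]);u=np.array([np.cos(AM),np.sin(AM),0]);v=np.array([-u[1],u[0],0])
H=S-u*.143;q=quat(AM)
p=np.array(current_position());servo_line(p+[0,0,.03],rate=.1)
servo_line(H+[0,0,.105],q,rate=.12)
servo_line(H+[0,0,.029],q,rate=.06,contact_N=4)
sleep(.3)
w=capture("wrist");np.savez("w3.npz",**w);cv2.imwrite("pics/w3.png",w["image"][140:290,300:512].repeat(3,0).repeat(3,1))
print(current_finger_gap(),current_position(),H,current_clock())
for _ in range(4): print(np.round(current_force(),2));sleep(.05)
```

```text
0.04859659312688055 [0.53265173 0.15183697 0.02915613] [0.53254666 0.15179316 0.        ] 13.2583
[-0.77 -0.26 -0.65]
[ 0.19 -0.83 -0.75]
[ 0.02 -0.09 -0.47]
[-0.31 -0.24 -1.52]
```

View pics/w3.png

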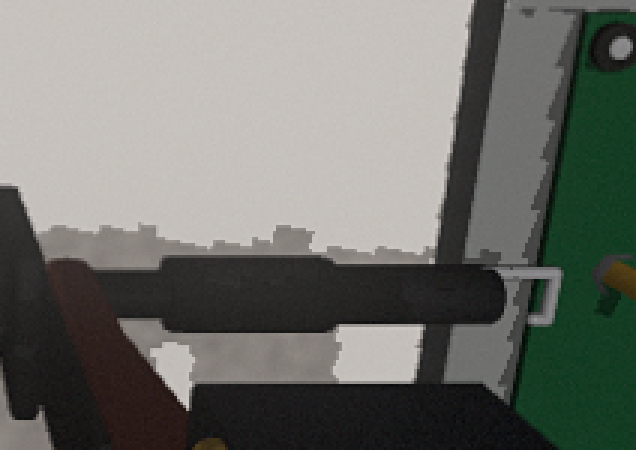

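```bash
cat >> h.py <<'E'
def tool():
    p=np.array(current_position());R=Rn.from_quat(current_orientation()).as_matrix();a=np.arctan2(R[1,1],R[0,1])
    u=np.array([np.cos(a),np.sin(a),0]);v=np.array([-u[1],u[0],0]);return p,u,v,np.stack([u,v,[0,0,1]])
E
python3 - <<'E'
from h import *
w=dict(np.load("w3.npz"));p,u,v,T=tool()
cr=lambda q:(np.array(q)/3-1/3+[300,140])
for h in(.009,.02,.036):print("pred crop px",h,((proj(w,[.6721,.183,h])-[300,140])*3).round(1))
f=lambda q,h:(T@(pt_plane(w,cr(q),h)-p)*1e3).round(1)
ax=p[2]-.006
print("bar up/lo",f((556,268),ax),f((550,322),ax),"tip",f((529,318),ax),"nose",f((505,297),ax))
print("stud at z20 tool",(T@(np.array([.6721,.183,.02])-p)*1e3).round(1))
print("stud base seen",f((605,265),.011))
im=w["image"][140:290,300:512].astype(int);b=(im[...,2]-im[...,0]>40)&(im[...,1]<im[...,2])
ys,xs=np.nonzero(b);k=xs>180;ys,xs=ys[k],xs[k];
for x in sorted(set(xs)):print(x*3,ys[xs==x].min()*3,ys[xs==x].max()*3)
E
```

```text
pred crop px 0.009 [612.4 267.4]
pred crop px 0.02 [652.5 289.2]
pred crop px 0.036 [719.2 325.8]
bar up/lo [121.3   5.7  -6. ] [122.2  -5.   -6. ] tip [118.1  -4.2  -6. ] nose [112.9   0.   -6. ]
stud at z20 tool [143.  -0.  -9.]
stud base seen [139.6   1.5 -18. ]
606 273 279
609 267 282
612 264 279
615 264 285
618 261 285
621 264 288
624 264 288
627 267 288
630 267 294
633 270 294
```

Run:
```python
from h import *
p,u,v,T=tool()
servo_line(p+u*.009,rate=.04);sleep(.3)
F=np.mean([current_force() for _ in range(5)],0);print("F0",(T@F).round(2))
hit=servo_line(p+u*.021,rate=.006,contact_N=1.8)
q=np.array(current_position());F=np.array([T@current_force() for _ in range(6)])
print(hit,"travel",(T@(q-p)*1e3).round(2),F.round(2).tolist())
servo_line(p+u*((q-p)@u-.003),rate=.03)
np.save("hit.npy",q);print(current_position(),current_clock())
```

```text
F0 [-0.42  0.45 -0.42]
True travel [17.62  0.09 -0.6 ] [[-0.02, -1.04, -1.5], [-0.02, -1.04, -1.5], [-0.02, -1.04, -1.5], [-0.02, -1.04, -1.5], [-0.02, -1.04, -1.5], [-0.02, -1.04, -1.5]]
[0.54634968 0.15491475 0.02885638] 15.8583
```

```bash
cat >> h.py <<'E'
def avg(T,n=8,dt=.02):
    r=[]
    for _ in range(n): sleep(dt);r.append(T@np.array(current_force()))
    return np.mean(r,0)
def feel(d,T,step,nmax,thr):
    p0=np.array(current_position());F0=avg(T,12);z=p0[2]
    for i in range(1,nmax+1):
        servo_line(p0+d*step*i,rate=.02);F=avg(T)-F0
        print(i,round(step*i*1e3,2),F.round(2))
        if F@(T@d)<-thr: return True
    return False
E
python3 - <<'E'
from h import *
p,u,v,T=tool()
servo_line(p+u*.001+[0,0,.029-p[2]],rate=.03)
print(feel(u,T,.0004,13,1.3))
q=np.array(current_position());np.save("hit.npy",q);print((T@(q-p)*1e3).round(2),current_clock())
w=capture("wrist");np.savez("w4.npz",**w);cv2.imwrite("pics/w4.png",w["image"][140:290,300:512].repeat(3,0).repeat(3,1))
E
```

```text
1 0.4 [-0.15  0.06 -0.14]
2 0.8 [-0.14 -0.04 -0.03]
3 1.2 [-0.32  0.1   0.06]
4 1.6 [ 0.05  0.15 -0.07]
5 2.0 [-0.28 -0.03 -0.23]
6 2.4 [-0.26  0.1  -0.04]
7 2.8 [-0.28 -0.11  0.22]
8 3.2 [-1.45 -0.35  0.15]
True
[4.05 0.03 0.06] 19.375
```

View pics/w4.png

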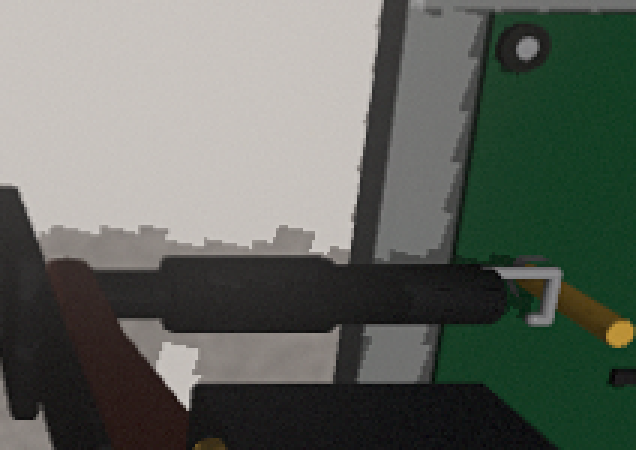

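The picture shows the crossbar at (553,295) touching the near side of the left stud, so the contact is real. Next I retreat, go left, advance 11 mm and sweep right.

Run:
```python
from h import *
_,u,v,T=tool();h=np.load("hit.npy");h[2]=.0285
h=h-u*.0002
servo_line(h-u*.003,rate=.04)
servo_line(h-u*.003+v*.0135,rate=.06)
servo_line(h+u*.011+v*.0135,rate=.04,contact_N=2.5)
sleep(.2)
a=h+u*.011+v*.0105
servo_line(a,rate=.02);p,*_=tool();print("start",(T@(p-h)*1e3).round(2),current_clock())
r=feel(-v,T,.0006,22,1.2)
p,*_=tool();print(r,(T@(p-h)*1e3).round(2),current_clock(),current_finger_gap())
w=capture("wrist");np.savez("w5.npz",**w);cv2.imwrite("pics/w5.png",w["image"][140:290,300:512].repeat(3,0).repeat(3,1))
np.save("h.npy",h)
```

```text
start [10.95 10.34  0.03] 21.05
1 0.6 [-0.08  0.16  0.23]
2 1.2 [-0.21  0.    0.2 ]
3 1.8 [-0.48 -0.18 -0.12]
4 2.4 [ 0.1   0.09 -0.16]
5 3.0 [-0.27 -0.09 -0.09]
6 3.6 [ 0.23  0.37 -0.11]
7 4.2 [-0.19  0.2  -0.11]
8 4.8 [ 0.01 -0.21  0.19]
9 5.4 [ 0.04 -0.11  0.65]
10 6.0 [0.   0.17 0.35]
11 6.6 [-0.05 -0.04 -0.17]
12 7.2 [-0.1   0.21  0.04]
13 7.8 [0.24 0.25 0.06]
14 8.4 [0.05 0.03 0.02]
15 9.0 [0.26 0.   0.02]
16 9.6 [-0.05  0.04  0.48]
17 10.2 [-0.1  -0.19  0.16]
18 10.8 [ 0.23  0.4  -0.22]
19 11.4 [-0.2   0.18  0.33]
20 12.0 [-0.    0.33  0.19]
21 12.6 [-0.18  0.73 -0.05]
22 13.2 [ 0.05  2.14 -0.03]
True [10.91 -2.73  0.  ] 29.6833 0.04863416073173191
```

View pics/w5.png

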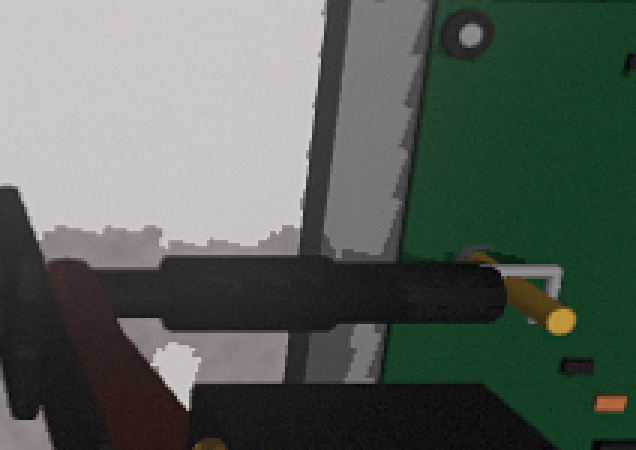

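The stud at (530,292) is now inside the open hook, against the shank. I'll back off slightly, lower and release in small steps.

Run:
```python
from h import *
p,u,v,T=tool()
b=p+v*.0007
servo_line(b,rate=.02)
b[2]=.0272;servo_line(b,rate=.02,contact_N=2.5)
print(T@(np.array(current_position())-p),avg(T).round(2),current_clock())
for g in np.arange(.0490,.0585,.0008):
    move_gripper(float(g));print(round(g,4),round(current_finger_gap(),4),round(current_grip_force(),2),(T@np.array(current_force())).round(2),current_clock())
w=capture("wrist");np.savez("w6.npz",**w);cv2.imwrite("pics/w6.png",w["image"][140:290,212:512].repeat(2,0).repeat(2,1))
```

```text
[ 0.00024403  0.00061547 -0.00103376] [-0.47  0.27  3.12] 30.3667
0.049 0.049 2.06 [-0.43  0.38  2.79] 30.5833
0.0498 0.05 1.72 [-1.74 -0.05  3.21] 30.8
0.0506 0.0503 1.76 [-0.43 -0.25  0.97] 31.0167
0.0514 0.0515 1.34 [-1.18 -0.42  2.07] 31.2333
0.0522 0.052 0.97 [-1.31 -0.42  1.16] 31.45
0.053 0.0531 0.93 [-1.84 -0.92  1.13] 31.6667
0.0538 0.0539 0.95 [-1.43 -0.22 -0.48] 31.8833
0.0546 0.0545 0.96 [-1.7  -0.37  0.38] 32.1
0.0554 0.0552 0.97 [-2.6  -0.47  0.03] 32.3167
0.0562 0.0563 0.86 [-1.34 -1.1  -0.12] 32.5333
0.057 0.0572 0.6 [-1.18 -0.14 -0.21] 32.75
0.0578 0.0575 0.23 [ 0.48  0.16 -0.16] 32.9667
```

View pics/w6.png

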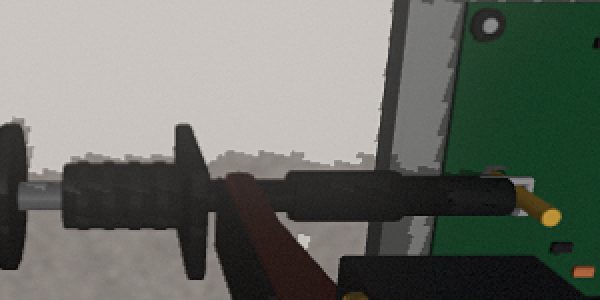

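The hook has closed around the stud at (525,195). Now I open further, lift clear and verify.

Run:
```python
from h import *
move_gripper(.062);move_gripper(.066)
p,u,v,T=tool()
servo_line(p+[0,0,.025],rate=.06,contact_N=5);servo_line(p+[0,0,.08],rate=.1)
p2=p-u*.0;servo_line(p2+[0,0,.13]-v*.03,rate=.15);sleep(.2)
w=capture("wrist");np.savez("w7.npz",**w);cv2.imwrite("pics/w7.png",w["image"][60:210,212:512].repeat(2,0).repeat(2,1))
print(current_position(),current_force(),current_clock())
```

```text
[0.56697303 0.12724599 0.1562238 ] [ 0.53601181 -0.57568886 -0.37801886] 35.7
```

View pics/w7.png

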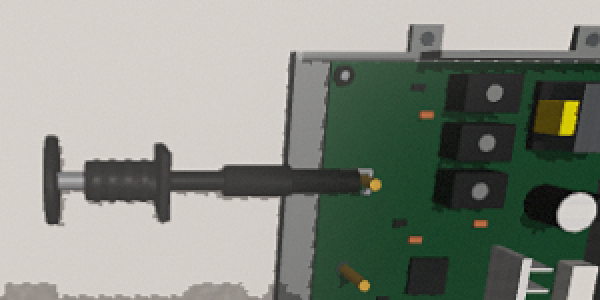

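```bash
python3 -c "
from h import *
print(close_job(),current_clock())"
```

```text
the job is handed in; nothing more can be done
the job is handed in; nothing more can be done
```

The clip is hooked on the left stud, held by its own spring and lying on the counter with the gripper well clear. I handed the job in at about 36 s of the 48 s; no verdict came back, and the final plunger reading of roughly 1–2.5 mm is only my estimate from the last wrist picture.

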